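# Find the concealed catch and open the battery door

## Task

One of the four look-alike plates sunk in the front of the grey battery case's top is a concealed catch: feel across them with the fingertips until one gives way and press it fully home, so that the door behind the plates springs part-way up. Then push the raised door back with the fingers, past upright to its stop, so that it stays wide open. Do not lift or displace any of the loose things round the case.

Things in the scene. Friction and masses are not known exactly. Their poses are not given: they have to be found in the camera images.
- case: Grey battery case, fixed to the worktop, 170 mm deep (x), 212 wide (y), 60 high; origin under its centre. Its x points from its front edge (robot side) to the door and hinge, y to the left along the row of plates, z up; all points here share these axes (door_edge while shut). Behind the plates a door 80 mm long (x), 176 wide (y), 4 thick lies flush with the top.
- panel (a point): Middle of the row of four square grey plates, on their upper faces, 58 mm above the worktop. Plate centres are at y = -75, -25, +25, +75 mm from here. Each is 44 x 44 mm in a 46 mm square opening, sunk 2 mm below the case top, with 4 mm ridges between. Three are rigid; any one of the four is the catch and they look alike.
- catch (a joint): How far the catch plate is pressed, in m: 0 = up, 0.008 = fully home. It gives way at about 3 to 5 N straight down and stays down when released. Its travel raises the door behind it in step, to 60 degrees when home; forcing the door shut lifts the catch again.
- door_hinge (a point): Middle of the door's hinge line, at the height of the case top (60 mm), 116 mm in x behind the panel point. Fixed furniture near it: a computer tower 420 mm high left of the case, front face at world x = 0.54, y from -0.01 to 0.19 (pass in front of it), and a monitor behind the case, its foot and screen beyond x = 0.64.
- door_edge (a point): Middle of the door's free edge. Its z axis is normal to the outer face: up when shut, tilted 60 deg when sprung up, 117 deg (2.05 rad) at the stop. Sprung up, the edge is about 70 mm above the case top and 76 mm in x behind the panel point, leaning towards the robot. Pushed level along case +x it swings on with under 2 N and stays open well past upright.
- marker: Loose bystander, to be left alone: blue and white capped marker pen lying on the worktop in front of the case, 130 mm long, 17 mm thick; origin at the centre of its underside.
- vial_tan: Loose bystander, to be left alone: vial with black cap, 24 mm across, 51 mm tall, standing on the worktop left of the case as the robot sees it; origin at the centre of its underside.
- vial_clear: Loose bystander, to be left alone: vial with blue cap, 24 mm across, 51 mm tall, standing on the worktop right of the case; origin at the centre of its underside.
- filter: Loose bystander, to be left alone: small round syringe filter, 30 mm across, 15 mm tall, lying right of the case; origin at the centre of its underside.
- pen: Loose bystander, to be left alone: slim ball pen, 145 mm long, 9 mm thick, lying on the worktop right of the case; origin at the centre of its underside.

How it is judged (in metres and radians):
On the way, in this order (a step that is already met when the one before it is completed fails the run):
1. the concealed catch is found and pressed home (value of joint catch above 0.0065 m), for 0.1 s.
2. the door is pushed back past upright to its stop (angle between door_edge's own z axis and vertical above 1.8 rad), for 0.2 s.
At the end, for the whole second after the job is handed in: The catch is down by more than 6.5 of its 8 mm, the door is open by more than 103 degrees (its stop is at 117), and the loose things are at rest (value of joint catch above 0.0065 m and angle between door_edge's own z axis and vertical above 1.8 rad and linear speed of each of marker, vial_tan, vial_clear, filter, pen below 0.02 m/s); the robot touches nothing.
It fails at once if the marker is lifted or displaced by more than 20 mm (distance of marker from where it was at the start of the episode above 0.02 m).
It fails at once if the vial with black cap is lifted or displaced by more than 20 mm (distance of vial_tan from where it was at the start of the episode above 0.02 m).
It fails at once if the vial with blue cap is lifted or displaced by more than 20 mm (distance of vial_clear from where it was at the start of the episode above 0.02 m).
It fails at once if the filter is lifted or displaced by more than 20 mm (distance of filter from where it was at the start of the episode above 0.02 m).
It fails at once if the pen is lifted or displaced by more than 20 mm (distance of pen from where it was at the start of the episode above 0.02 m).
It also fails if it takes over 54 s, if anything falls off the work surface, if the arm or the gripper's body presses on something with over 40 N, if the wrist force passes 120 N, or if a joint passes its speed limit or range.

## Robot

A 7-joint arm with a two-finger parallel gripper is mounted at the origin on a cart in front of the work surface, level with it; the furniture and walls round the work are solid. World frame = base frame: x ahead of the robot, y to its left, z up, the work surface at z = 0. Lengths are in m, angles in degrees, forces in N, time in s.
With the tool pointing down it reaches from about 0.35 to 0.775 m from the base axis. Payload 3.1 kg.
Tool frame: the origin (TCP) lies on the centre line of the jaws, within the pads' length; the fingertips stand 17 mm ahead of it and the grasp point (between the pads) lies 2 mm behind it (robot.tip_reach is the distance from the TCP to the fingertips, in m); z points along the fingers, y is the direction in which the jaws open and shut (so a half turn about z gives the same grasp; the last joint's range is limited). The gripper opens to 85 mm and grips with 20 to 120 N. Pads are 22 mm wide; open, the fingers measure 114 mm over their backs; the gripper's body (76 mm by 85 mm) begins 54 mm behind the grasp point. The pads swing forward as they close: fully open they stand 13 mm farther back than shut.
Start: joints at [-76.072, 17.813, 0.802, 86.603, -0.252, 75.585, -1.558], TCP at [0.155, 0.528, 0.248] pointing down, gripper open.
Joint ranges: [-154.91, 154.91], [-16.99, 109.72], [-72.82, 74.43], [7.12, 147.25], [-82.49, 262.49], [11.32, 116.49], [-174.64, 174.64]. Speed limits (degrees/s): [159.86, 159.86, 180, 180, 180, 180, 180].

## Interface

Orientations are given as [roll, pitch, yaw] about the fixed x, y, z axes, in that order (R = Rz(yaw) Ry(pitch) Rx(roll)).
In Python, from station import robot, fingers, vision, workorder, recognise gives the robot as it stands. Calls block until the motion is done:
- robot.move_to(position, orientation): joint-space move of the TCP to a pose.
- robot.line_to(position, orientation=None, velocity=0.15, f_stop=None): straight line of the TCP; orientation=None keeps the orientation; velocity is the mean speed in m/s. With f_stop (N) it stops when the force on the tool has changed by that much, and returns True; else False.
- robot.move_j(angles): joint-space move.
- fingers.gripper_to(opening, force=None): opening from 0.0 (shut) to 1.0 (fully open); force is the grip in N (None keeps the last); returns when the fingers have stopped.
- robot.pause(seconds).
- robot.inverse_kinematics(position, orientation): joint angles nearest the present ones, or None.
- vision.grab_frame(name): name is "scene" or "top"; returns the picture (400x640x3 uint8, red, green, blue); there is no depth.
- vision.calibration(name): a dict with "mtx" (3x3 intrinsics, pixels), "k1" (the pictures are not rectified: a ray, as slopes to the right and down, at radius r is drawn at 1 + k1 r^2 times it, then the intrinsics apply), "extrinsics" (4x4, takes a point from world to camera coordinates). Camera axes: x right, y up, looking along -z (the intrinsics and any distortion apply to the point x, -y, -z); pixel columns grow to the right and rows downward; lengths in m; the calibration is good to about 2 mm. A picture is of the moment at which its call begins. calibration takes no time and is no camera call.
A pose or a line that the arm cannot do raises robot.PlanningError and nothing moves.
- workorder.close_job(): hands the job in, once; it reports no verdict.
Trained networks look in the newest picture that a camera, given by its name, has taken for a name from the list of things; names that differ only in an ending like _2 or _b are one class to them, and where a whole thing is asked for, a point or a joint stands for the part that bears it (a point fixed in the world has none). Each returns a list of dicts, best first, with "p" (0 to 1); they miss things now and then, are a little off and sometimes report something else, mostly with a low value. They report only what shows in the picture. A call takes as long as a camera call.
- recognise(label, camera): "rect" ([centre column, centre row, width, height] in pixels, round what is visible of it).
Readings, each from a call of its own:
- robot.current_time_s(): time.
- robot.current_joint_positions(): joint angles.
- robot.current_dq(): joint speeds.
- robot.current_joint_torque(): joint torques, N m.
- robot.current_tool_pos(): TCP position.
- robot.current_eef_rot(): TCP orientation.
- robot.current_contact_force(): force on the tool from outside, world axes, zero at the start.
- robot.current_torque(): the same for the moment, N m.
- robot.current_finger_gap(): opening from 0.0 (shut) to 1.0 (fully open).
Only numpy, scipy, OpenCV 4.12 (cv2) and the standard library are available. Lean on these libraries where they do the work, as an engineer would, in place of code of your own. Each camera call takes 0.05 s, during which the arm holds its last target.

## Working session

There is one attempt and no reset: what is moved stays moved. The work goes in short steps, each a Python script; the robot and the scene stay as the last script left them, time stands still between calls to the robot, and variables do not carry over. Pictures are saved under pics/ and viewed, and the job is handed in when it is done.

```bash
mkdir -p pics; ls; python3 - <<'E'
from station import robot, fingers, vision, workorder, recognise
import cv2
for n in ("scene","top"):
    im=vision.grab_frame(n); cv2.imwrite(f"pics/{n}0.png",im[:,:,::-1])
    c=vision.calibration(n); print(n,c)
    for l in ("case","panel","catch","door_edge","marker","vial_tan","vial_clear","filter","pen"):
        try: print(l,recognise(l,n)[:2])
        except Exception as e: print(l,e)
print(robot.current_time_s(),robot.tip_reach)
E
```

```text
pics
scene {'mtx': array([[388.73680261,   0.        , 316.05720913],
       [  0.        , 388.73680261, 198.61941425],
       [  0.        ,   0.        ,   1.        ]]), 'k1': -0.08092938515276202, 'extrinsics': array([[ 0.56904912, -0.82226566, -0.00789216, -0.46194443],
       [ 0.60900342,  0.4149731 ,  0.67595278, -0.22426204],
       [-0.55253772, -0.38945668,  0.73690268, -0.74151068],
       [ 0.        ,  0.        ,  0.        ,  1.        ]])}
case []
panel [{'rect': [345.4, 217.4, 113.1, 109.9], 'p': 0.63}, {'rect': [287.5, 186.4, 12.7, 23.5], 'p': 0.19}]
catch [{'rect': [317.5, 206.2, 22.3, 14.7], 'p': 0.87}, {'rect': [344.6, 216.8, 115.3, 108.1], 'p': 0.73}]
door_edge [{'rect': [351.4, 199.9, 68.8, 65.6], 'p': 0.69}, {'rect': [284.9, 186.8, 16.6, 21.9], 'p': 0.54}]
marker [{'rect': [292.2, 232.0, 34.0, 44.0], 'p': 0.65}]
vial_tan [{'rect': [287.1, 184.3, 15.9, 24.2], 'p': 0.43}]
vial_clear [{'rect': [396.9, 248.8, 12.6, 24.5], 'p': 0.76}]
filter [{'rect': [365.6, 275.8, 14.5, 10.1], 'p': 0.57}]
pen [{'rect': [404.9, 284.1, 47.4, 40.5], 'p': 0.65}]
top {'mtx': array([
[... 456 characters left out ...]
00000000e+00,  0.00000000e+00,  0.00000000e+00,
         1.00000000e+00]])}
case [{'rect': [343.2, 199.3, 127.4, 118.1], 'p': 0.65}]
panel [{'rect': [343.5, 202.6, 128.3, 122.1], 'p': 0.83}]
catch [{'rect': [320.2, 221.2, 29.1, 26.1], 'p': 0.66}]
door_edge [{'rect': [347.9, 189.0, 99.2, 73.6], 'p': 0.75}]
marker [{'rect': [308.2, 248.9, 62.6, 30.2], 'p': 0.56}, {'rect': [402.8, 253.2, 12.8, 17.3], 'p': 0.39}]
vial_tan [{'rect': [267.2, 203.8, 11.6, 14.0], 'p': 0.61}]
vial_clear [{'rect': [416.8, 209.1, 14.4, 17.8], 'p': 0.63}]
filter [{'rect': [403.4, 251.2, 14.5, 16.7], 'p': 0.55}, {'rect': [345.6, 188.4, 98.1, 72.3], 'p': 0.3}]
pen [{'rect': [443.8, 233.4, 15.8, 62.9], 'p': 0.7}]
1.0 0.017
```

```bash
python3 - <<'E'
import cv2
a=cv2.imread("pics/top0.png"); c=a[120:290,240:480]
cv2.imwrite("pics/top0c.png",cv2.resize(c,None,fx=3.3,fy=3.3,interpolation=cv2.INTER_CUBIC))
E
```

```text
(no output)
```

View pics/scene0.png

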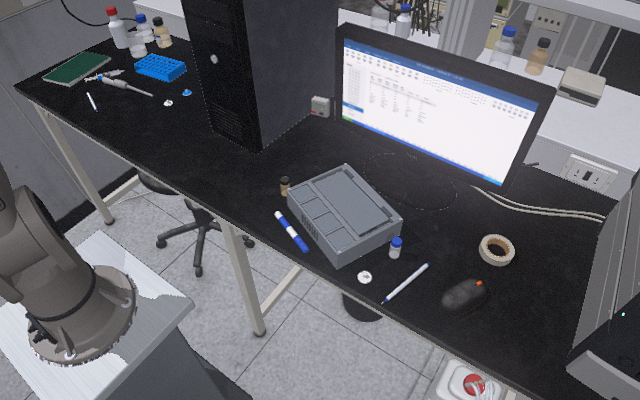

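View pics/top0.png

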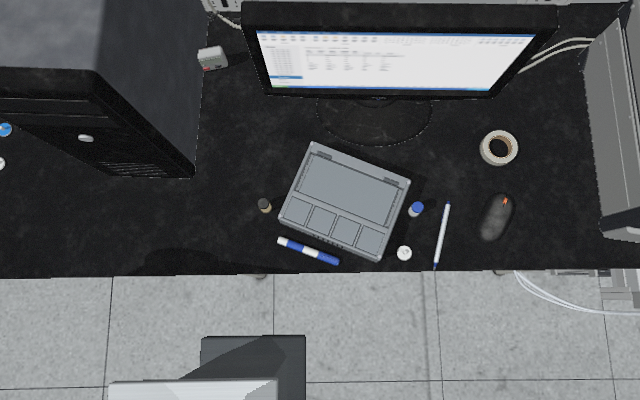

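```bash
sleep 1
```

```text
(no output)
```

View pics/top0c.png

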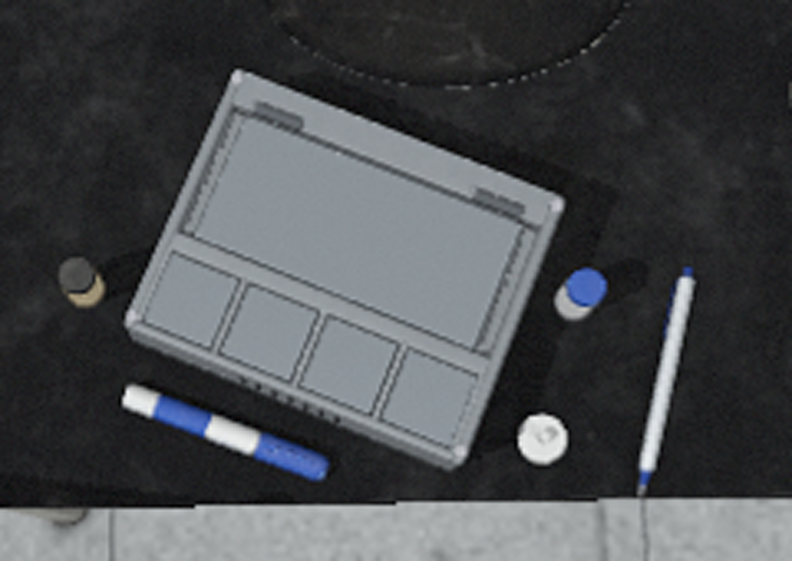

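```bash
cat > h.py <<'E'
import numpy as np, cv2
from station import robot, fingers, vision, workorder, recognise
def ray(n,u,v):
    c=vision.calibration(n);K=c["mtx"];k=c["k1"]
    d=np.array([(u-K[0,2])/K[0,0],(v-K[1,2])/K[1,1]]);s=d.copy()
    for _ in range(20): s=d/(1+k*(s@s))
    E=c["extrinsics"];R=E[:3,:3];o=-R.T@E[:3,3]
    return o,R.T@np.array([s[0],-s[1],-1])
def onz(n,u,v,z):
    o,d=ray(n,u,v);return o+d*(z-o[2])/d[2]
def proj(n,P):
    c=vision.calibration(n);K=c["mtx"];E=c["extrinsics"]
    q=E[:3,:3]@np.asarray(P)+E[:3,3];s=np.array([q[0],-q[1]])/-q[2];s=s*(1+c["k1"]*(s@s))
    return np.array([K[0,0]*s[0]+K[0,2],K[1,1]*s[1]+K[1,2]])
E
python3 - <<'E'
from h import *
from scipy.optimize import least_squares
pts=lambda L:[onz("top",240+a/3.3,120+b/3.3,0.06)[:2] for a,b in L]
case=np.array(pts([(238,73),(562,203),(458,464),(130,318)]))
print(case*1000, [np.linalg.norm(case[i]-case[i-1]) for i in range(4)])
op=np.array(pts([(174,250),(478,375),(450,447),(145,315)]))
print(op*1000,[np.linalg.norm(op[i]-op[i-1]) for i in range(4)])
lc=np.array([(85,106),(85,-106),(-85,-106),(-85,106)])/1000
def T(p,L): c,s=np.cos(p[2]),np.sin(p[2]);return L@np.array([[c,s],[-s,c]])+p[:2]
r=least_squares(lambda p:(T(p,lc)-case).ravel(),[.5,-.25,-.3]);print(r.x,np.degrees(r.x[2]),r.fun*1000)
lo=np.array([(23,98),(23,-98),(-23,-98),(-23,98)])/1000
r2=least_squares(lambda p:(T(p,lo)-op).ravel(),[.5,-.25,-.3]);print(r2.x,np.degrees(r2.x[2]),r2.fun*1000)
c,s=np.cos(r.x[2]),np.sin(r.x[2]);d=r2.x[:2]-r.x[:2];print("panel in case",c*d[0]+s*d[1],-s*d[0]+c*d[1])
for w,L in(("top",(("vt",267.2,203.8,.03),("vc",416.8,209.1,.03),("fi",403.4,251.2,.01),("mk",308.2,248.9,.01),("pen",443.8,233.4,.005))),):
    for n,u,v,z in L: print(n,onz(w,u,v,z))
for w in("top","scene"):
    im=cv2.imread(f"pics/{w}0.png")
    big=cv2.resize(im,None,fx=4,fy=4,interpolation=cv2.INTER_CUBIC)
    for P in list(T(r.x,lc)): cv2.circle(big,tuple(int(4*x+2) for x in proj(w,[*P,.06])),4,(0,0,255),1)
    for yy in(-75,-25,25,75):
        L=np.array([(22,22),(22,-22),(-22,-22),(-22,22)])/1000+[0,yy/1000]
        q=[proj(w,[*P,.058])*4+2 for P in T(r2.x,L)]
        cv2.polylines(big,[np.int32(q)],True,(0,255,0),1)
    x,y=(250,130) if w=="top" else (260,140)
    cv2.imwrite(f"pics/{w}1.png",big[y*4:(y+150)*4,x*4:(x+200)*4])
E
```

```text
[[ 603.45443125 -235.22998371]
 [ 520.12108982 -424.97302589]
 [ 368.56861497 -358.02199146]
 [ 455.59997262 -171.22553934]] [np.float64(0.16111334469407193), np.float64(0.20723626094553435), np.float64(0.16568220678650755), np.float64(0.20607613093655658)]
[[ 495.53470024 -196.76512982]
 [ 419.20217888 -371.48206706]
 [ 378.24645992 -353.84883297]
 [ 457.22460449 -179.9160556 ]] [np.float64(0.04185157988262059), np.float64(0.19066374058912047), np.float64(0.04459037856092297), np.float64(0.1910239732664159)]
[ 0.48693603 -0.29736264 -0.42000821] -24.06469783995801 [ 4.31727398 -0.00585438  1.20380996 -3.83695776 -2.46826587 -1.46744064
 -3.05281807  5.31025278]
[ 0.43755199 -0.27550302 -0.41863331] -23.98592156933381 [ 2.86932076  1.44957519 -0.47454104 -2.90798035 -1.54650916 -1.84165513
 -0.84827056  3.30006029]
panel in case -0.05400550647186384 -0.00017753093027645175
vt [ 0.48650045 -0.14366937  0.03      ]
vc [ 0.47102309 -0.44061932  0.03      ]
fi [ 0.38993889 -0.41332114  0.01      ]
mk [ 0.39741629 -0.22381704  0.01      ]
pen [ 0.4249754  -0.49715877  0.005     ]
```

```bash
sleep 1
```

```text
(no output)
```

View pics/top1.png

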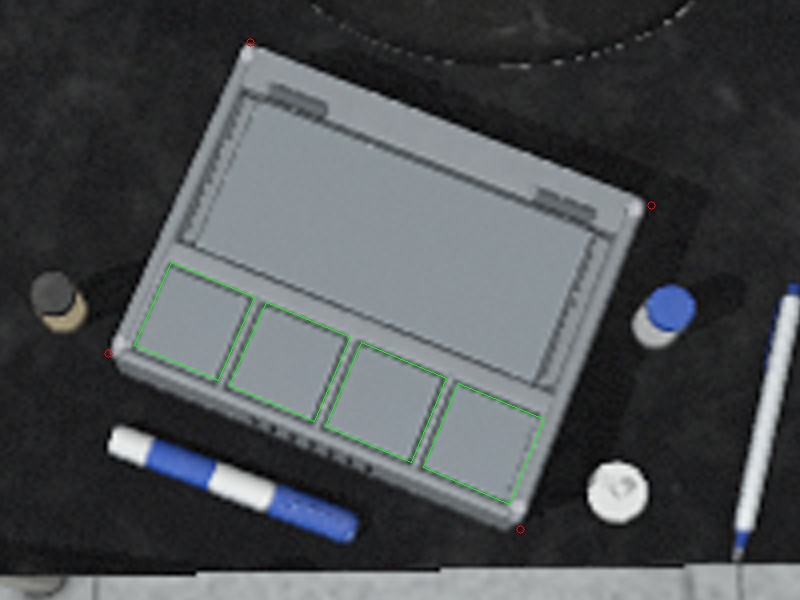

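View pics/scene1.png

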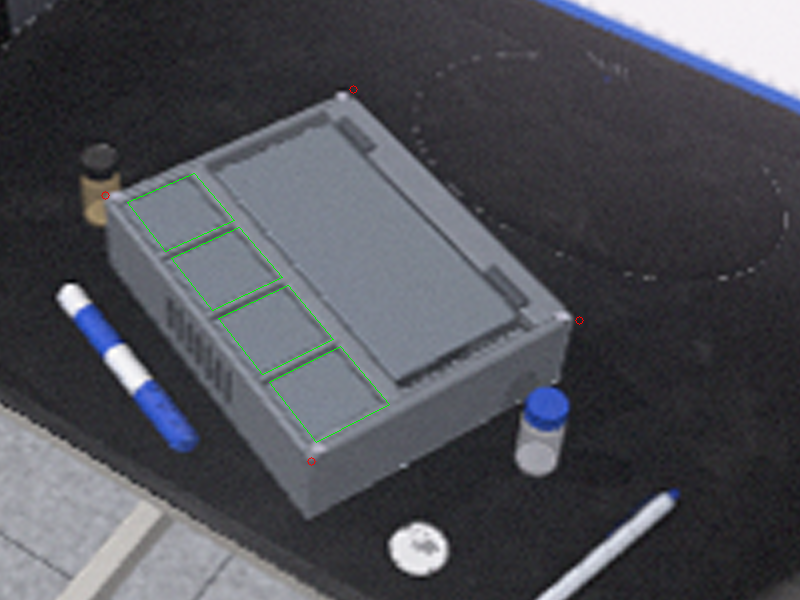

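```bash
cat >> h.py <<'E'
YAW=-24.0; PAN=np.array([.4376,-.2755])
def C(x,y,z):  # panel-relative mm in case axes, z above table mm -> world
    c,s=np.cos(np.radians(YAW)),np.sin(np.radians(YAW))
    return [PAN[0]+(c*x-s*y)/1000,PAN[1]+(s*x+c*y)/1000,z/1000]
E
python3 - <<'E'
from h import *
print(robot.current_eef_rot(),robot.current_contact_force())
fingers.gripper_to(0.0)
print(robot.tip_reach,robot.current_tool_pos(),robot.current_time_s())
for yaw in(-24,156,66,-114):
    print(yaw,robot.inverse_kinematics(C(0,25,100),[180,0,yaw]),robot.inverse_kinematics(C(100,0,150),[180,0,yaw]))
E
```

```text
[ 1.79999802e+02 -1.23435665e-03  1.63688818e+02] [ 0.24169095  0.04345553 -0.16159517]
0.017 [0.15451779 0.52787361 0.24831451] 1.7667
-24 [-18.13051597  34.90557617  64.59934329 105.55255844 -35.51580804
  62.8480207  -54.16146836] [ -8.57071457  43.02110766  64.3805266   85.46158732 -39.27995706
  76.33574275 -54.89631205]
156 [-17.22712928  33.87365551  62.79447866 105.52865516 -34.11489575
  62.10870725 124.59293405] [  2.74951839  33.93317839  41.14389688  85.03294033 -23.05491214
  69.69842081 113.08813509]
66 [ -9.08372879  27.79418197  48.93212742 105.29354987 -24.46972313
  58.07422375  25.88038447] [ -2.6472724   37.07467183  51.08081133  85.24521044 -29.57509722
  71.86303537  28.02846436]
-114 [ -18.13051597   34.90557617   64.59934329  105.55255844  -35.51580804
   62.8480207  -144.16146836] [  -8.57071457   43.02110766   64.3805266    85.46158732  -39.27995706
   76.33574275 -144.89631205]
```

```bash
python3 - <<'E'
from h import *
t=np.radians(73.65)
q=robot.inverse_kinematics([.38*np.cos(t),.38*np.sin(t),.30],[180,0,163.7]);print(q)
robot.move_j(list(q)); 
q=robot.current_joint_positions(); q=list(q); q[0]+=103
robot.move_j(q); print(robot.current_tool_pos(),robot.current_eef_rot())
p=C(0,25,130); q=robot.inverse_kinematics(p,[180,0,66]);print(q)
robot.move_to(p,[180,0,66])
print(robot.current_tool_pos(),robot.current_contact_force(),robot.current_time_s())
E
```

```text
[-7.62900585e+01 -3.83443932e+00  6.40559679e-02  1.04029235e+02
  4.35237187e-03  7.98052024e+01 -2.52691630e+00]
[ 0.33269313 -0.18577888  0.30006846] [ 1.79909374e+02 -2.59017429e-02  6.08388065e+01]
[ 26.60996607  19.39168967   1.16208231 102.08533174  -0.45236421
  58.52746459   3.94231929]
[ 0.44824508 -0.25235512  0.13095158] [-0.340925   0.3186792  0.8797213] 5.5083
```

```bash
cat >> h.py <<'E'
def feel(y,x=0,f=8):
    robot.line_to(C(x,y,92)); robot.line_to(C(x,y,82))
    s=robot.line_to(C(x,y,66),velocity=0.02,f_stop=f)
    print(y,s,robot.current_tool_pos(),robot.current_contact_force(),robot.current_time_s(),flush=True)
    return s
E
python3 - <<'E'
from h import *
feel(25)
E
```

```text
25 True [ 0.44817543 -0.25287921  0.06714997] [-0.62518317  0.52005223  3.7904174 ] 6.9
```

```bash
python3 - <<'E'
from h import *
robot.line_to(C(0,25,66.3),velocity=0.02,f_stop=20)
print(robot.current_tool_pos(),robot.current_contact_force())
robot.line_to(C(-10,25,130))
for n in("scene","top"):
    cv2.imwrite(f"pics/{n}2.png",cv2.resize(vision.grab_frame(n)[100:300,200:480,::-1],None,fx=2.8,fy=2.8,interpolation=cv2.INTER_CUBIC))
print(robot.current_time_s())
E
```

```text
[ 0.44820915 -0.25289145  0.067114  ] [-1.92370824  0.27266269  7.81497408]
7.8333
```

```bash
sleep 1
```

```text
(no output)
```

View pics/scene2.png

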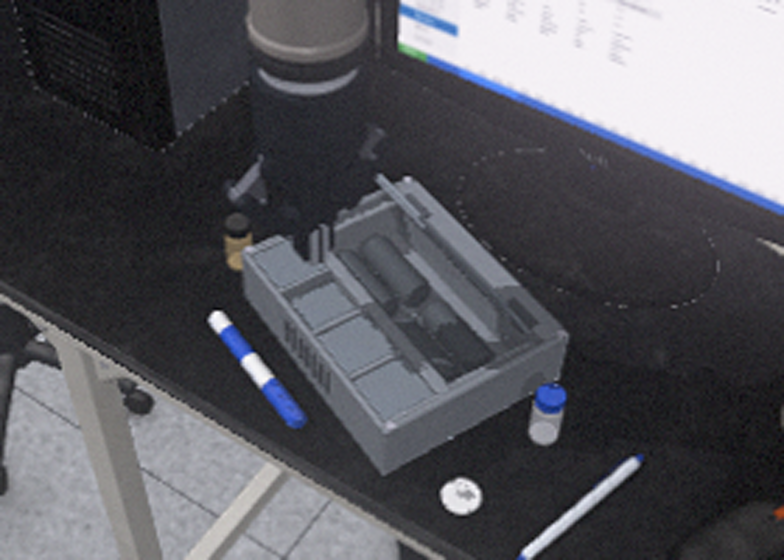

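View pics/top2.png

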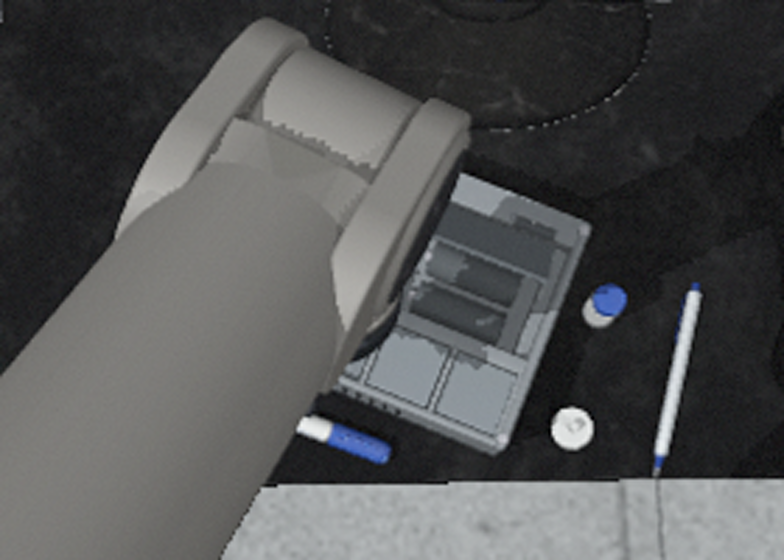

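```bash
python3 - <<'E'
from h import *
robot.line_to(C(35,0,127))
print(robot.current_contact_force())
for x,f in((80,12),(105,12),(116,12),(140,10)):
    s=robot.line_to(C(x,0,125),velocity=0.07 if x<110 else .04,f_stop=f)
    print(x,s,robot.current_tool_pos(),robot.current_contact_force(),robot.current_time_s(),flush=True)
    if s: break
p=robot.current_tool_pos()-np.r_[PAN,0];c,sn=np.cos(np.radians(YAW)),np.sin(np.radians(YAW));print(c*p[0]+sn*p[1],-sn*p[0]+c*p[1])
E
```

```text
[ 0.10841021  0.81267957 -0.21809272]
80 False [ 0.51029125 -0.30779721  0.12489888] [ 0.65193216 -0.41201923  0.42044816] 9.1167
105 False [ 0.53321088 -0.31806414  0.1248585 ] [ 0.32015754  0.49562562 -0.36184716] 9.625
116 False [ 0.54370947 -0.32268188  0.12491749] [ 0.96738293 -0.39371396  0.6126807 ] 10.05
140 True [ 0.55494518 -0.32794066  0.12422466] [-5.80790976  2.19052279  8.0952991 ] 10.525
0.12852969062794287 -0.00017834599535410112
```

```bash
python3 - <<'E'
from h import *
robot.pause(0.3)
robot.line_to(C(80,0,128)); robot.line_to(C(0,0,220)); robot.line_to(C(-90,40,290))
q=list(robot.current_joint_positions()); q[0]-=40; robot.move_j(q)
robot.pause(.5)
for n in("scene","top"):
    im=vision.grab_frame(n)
    cv2.imwrite(f"pics/{n}3.png",cv2.resize(im[100:300,200:480,::-1],None,fx=2.8,fy=2.8,interpolation=cv2.INTER_CUBIC))
print(robot.current_tool_pos(),robot.current_contact_force(),robot.current_time_s())
E
```

```text
[0.41505065 0.08349779 0.28944092] [-0.26658071 -0.02330135 -0.24367983] 14.9417
```

```bash
sleep 1
```

```text
(no output)
```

View pics/scene3.png

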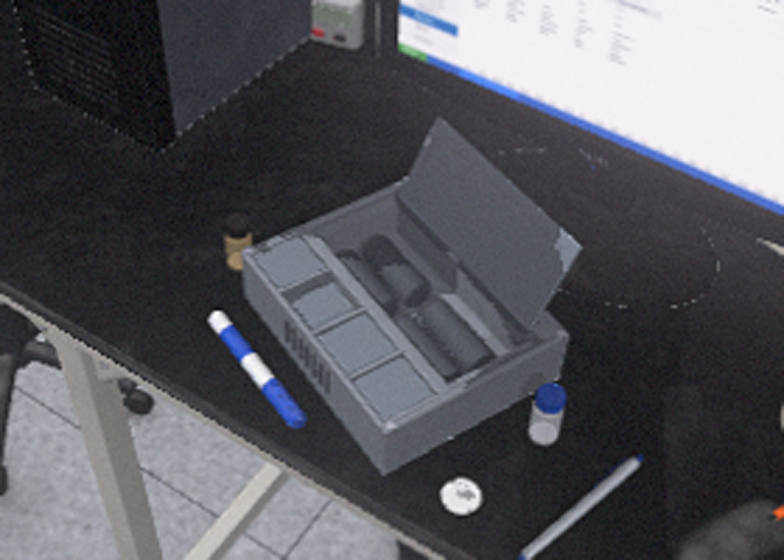

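View pics/top3.png

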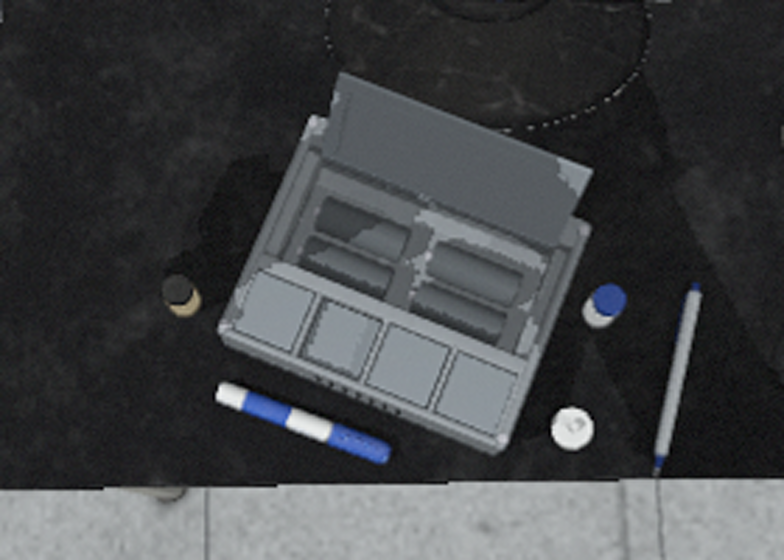

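```bash
python3 - <<'E'
from h import *
for a in(103,110,117):
    r=np.radians(a)
    print(a,[((proj(n,C(116-80*np.cos(r),y,60+80*np.sin(r)))-[200,100])*2.8).round() for n in("top","scene") for y in(88,-88)])
workorder.close_job()
E
```

```text
103 [array([332.,  89.]), array([587., 192.]), array([426., 116.]), array([568., 251.])]
110 [array([338.,  78.]), array([592., 181.]), array([435., 115.]), array([578., 249.])]
117 [array([344.,  68.]), array([596., 170.]), array([444., 115.]), array([586., 248.])]
the job is handed in; nothing more can be done
```

I found the catch, pressed it home, pushed the door back to its stop and handed in the job, at about 15 s of the 54 s allowed. No verdict was reported.

- **Catch:** It is the second plate from the left (y = +25 mm), the first one I felt. It gave way and stopped solid about 8 mm down (I pushed on until about 8 N), and the pictures taken afterwards show it still sunk.
- **Door:** It sprang up. I pushed it level along the case until the fingers met resistance 128.5 mm behind the panel point; I had predicted 127 mm for the stop.
- **Last checks:** With the arm clear, the door's edge corners in both pictures fit an opening of about 113–117°, above the 103° needed. The loose things look unmoved in the pictures; I did not measure them. The tool force read about zero.

No check failed. The one small disagreement is that the measured door corners sit a few pixels short of the exact 117° prediction, which is roughly what a 2 mm calibration would allow.

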